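Unlock the takings box padlock and present it

TASK

Open the combination padlock on the takings box: turn its dial clockwise, feeling it click from notch to notch, until the white pointer sits in the notch at the red mark, then pull the shackle straight out as far as it goes while the lock still lies on its seat. Lift the opened lock up off the hasp and finish still holding it, dial up and roughly level, shackle still out, its underside about 20 cm above the counter, keeping still over the middle of the cork mat. Leave the cakes and the jam jar undisturbed.

Things in the scene. Friction and masses are not known exactly. Their poses are not given: they have to be found in the camera images.
- padlock: Loose brass padlock, 0.34-0.53 kg, lying dial up: body 64 (x) x 56 (y) x 28 mm (z), origin at centre of underside, +x towards the shackle. Sides y = +-28 mm are free to grip. On it a black dial disc, 42 mm across, 28-34 mm up, with a grip bar 40 x 14 mm, 34-56 mm up. Red mark on the +x side of the disc. Opens only with the dial within 0.15 rad of it; until then the staple stops it being lifted.
- dial (a joint): Dial angle (rad): the bar's white pointer end relative to the red mark (lock's +x), counter-clockwise positive from above; 0 = at the mark. Spring notches every 0.524 (0, 0.524, 1.047, 1.571) pull it in and hold it; about 0.07 Nm to leave one. Starts one to three notches on the positive side, so turn clockwise (value falls). Stops at -0.8 and 1.95.
- dial_grip (a point): On the dial's axis, 46 mm above the padlock's origin, mid-height of the grip bar; turns with the dial (x axis along the bar to the white end, grip faces at y = +-7 mm).
- shackle (a joint): How far the shackle is pulled out (m): 0 shut, 0.026 fully out. Slides along the lock's +x against about 2 N friction and stays where left. While locked it gives only 2.5 mm. From 0.016 on its short leg is clear of the staple.
- shackle_grip (a point): Midway between the steel shackle's legs, 72 mm ahead (+x) of the padlock's origin when shut, 14 mm above it, 22 mm above the box lid; moves with the shackle. Legs: 9 mm round bars along the lock's x at y = +-20 mm (49 mm over both), free space outside them; the crown is 23 mm further on.
- takings_box: Fixed blue box 256 x 176 mm, lid 60 mm above the counter; origin at centre of underside, x along its length. On the lid: black pad 66 x 58 x 8 mm under the lock; two kerbs 14 mm high, 2 mm before and behind the lock body, that take the pull; a staple, an arch of 6 mm bar 36 mm high, 42 mm ahead (+x) of the padlock's origin, over its y = +20 mm shackle leg, feet at y = 9 and 31 mm.
- lock_seat (a point): Top of the rubber pad, 68 mm above the counter and 40 mm behind (-x) the box's centre; the padlock's origin starts here, with the box's own yaw.
- cork_mat: Fixed round cork mat 120 mm across, 5 mm thick, on the counter; origin at the centre of its underside.
- berry_cake: Bystander: small cake in a brown case, topped with red berries, 72 mm across, 63 mm high; origin under its centre.
- cream_cake: Bystander: the same with cream balls on top.
- jam_jar: Bystander: small jam jar with a red cap, 52 mm across, 65 mm high, standing on the counter; origin under its centre.
Mind the look-alikes: they are no part of the job. There is more than one size of the padlock; the job needs the largest.

How it is judged:
By the outcome, as a careful person would: the job done as asked, in the order asked, and still so for the second after the job is handed in, while the arm keeps its last pose, push and grip.
It also fails if it takes over 58 s, if anything falls off the work surface, if the arm or the gripper's body presses on something with over 40 N, if the wrist force passes 120 N, or if a joint passes its speed limit or range.

ROBOT

A 6-joint arm with a two-finger parallel gripper is mounted at the origin on the work surface. World frame = base frame: x ahead of the robot, y to its left, z up, the work surface at z = 0. Lengths are in m, angles in rad, forces in N, time in s.
With the tool pointing down it reaches from about 0.15 to 0.775 m from the base axis. Payload 6.1 kg.
Tool frame: the origin (TCP) lies between the finger pads; the fingertips stand 11 mm ahead of it and the grasp point (between the pads) lies 8 mm behind it; z points along the fingers, y is the line along which they close (so a half turn about z gives the same grasp; the last joint's range is limited). The gripper opens to 85 mm and grips with 20 to 120 N. Pads are 22 mm wide; open, the fingers measure 114 mm over their backs; the gripper's body (76 mm by 85 mm) begins 54 mm behind the grasp point. The pads swing forward as they close: fully open they stand 13 mm farther back than shut.
Start: joints at [-1.271, 0.126, -0.04, 1.405, 0, 1.571], TCP at [0.155, -0.502, 0.242] pointing down, gripper open.
Joint ranges: [-2.72, 2.72], [-0.95, 1.95], [-1.27, 1.35], [-1.78, 2.02], [-1.46, 1.47], [-3.14, 3.14]. Speed limits (rad/s): [2.39, 2.39, 3.01, 3.14, 3.14, 3.14].

INTERFACE

Orientations are given as a rotation vector (axis times angle).
In Python, from plant import sensors, viewer, ticket gives the robot as it stands.
- The arm moves only by the shell command python3 -m pendant 'ROWS' [FORCE]. ROWS is JSON, a list of rows, each an object with "translation": the shift along the tool's x, y, z scaled (see below), a list of three; "rot": the turn, a rotation vector about the tool's x, y, z scaled (see below), a list of three; "jaw": the gripper's target within -1 to 1 (fully open at 1, half-way at 0, shut at -1). In form: [{"translation": [x, y, z], "rot": [ax, ay, az], "jaw": jaw}, ...]. A call has 1 to 12 rows; each row is the pose to reach, as a shift and turn from the pose commanded when the call began, along the tool's axes at that moment; what a row does not reach only later rows make up. The controller multiplies each number of a shift by 1000 mm and each number of a turn by 30 degrees. A row lasts 1/8 s, in which the tool goes at most 62.5 mm and 10.7 degrees, less where a joint would pass 70% of its speed; a pose out of reach is approached as far as the arm can. A call with a number of a shift or a turn outside -1 to 1 is refused whole. A call with a gripper value outside its range is refused whole. The fingers move at their own pace and stop on an object; FORCE is the grip in N (left out, the last holds). Time passes only in rows, so rows that repeat a pose let the fingers close. It gives the time, the measured TCP pose, the force, the opening and the grip force at its end, in the units of the state.
- sensors.sense(): the state, without advancing time (a new reading comes with each control period).
- viewer.get_image(name): name is "scene" or "side" or "wrist"; returns the picture (400x640x3 uint8, blue, green, red); there is no depth.
- viewer.camera_info(name): a dict with "K" (3x3 intrinsics, pixels), "rvec" (rotation vector, rad) and "tvec" (3), from world to camera coordinates, as OpenCV has them. Camera axes: x right, y down, z forward; pixel columns grow to the right and rows downward; lengths in m; the calibration is good to about 2 mm. A picture is of the moment at which its call begins: read the wrist's pose just before it. camera_info takes no time and is no camera call; for the wrist camera it gives the pose at the moment of the call.
- ticket.sign_off(): hands the job in; it is judged then, once.
The state is a dict: "time": time; "q": joint angles; "qd": joint speeds; "joint_torque": joint torques, N m; "tcp_pos": TCP position; "ee_rot": TCP orientation; "force": force on the tool from outside, world axes, zero at the start; "torque": the same for the moment, N m; "width": opening from 0.0 (shut) to 1.0 (fully open); "finger_force": force on a finger pad.
Only numpy, scipy, OpenCV 4.12 (cv2) and the standard library are available. Lean on these libraries where they do the work, as an engineer would, in place of code of your own. Each camera call takes 0.05 s, during which the arm holds its last target. There are 200 camera calls.

## Working session

There is one attempt and no reset: what is moved stays moved. The work goes in short steps, Python scripts to look and compute and a shell command to move; the robot and the scene stay as the last step left them, time stands still between calls to the robot, and variables do not carry over. Pictures are saved under pics/ and viewed, at most 10 in all, crops included, and the job is handed in when it is done.

```bash
ls; mkdir -p pics; python3 - <<'E'
from plant import sensors, viewer
import cv2,numpy as np
a=viewer.get_image("scene");b=viewer.get_image("side")
cv2.imwrite("pics/scene0.png",a);cv2.imwrite("pics/side0.png",b)
for n in("scene","side","wrist"):
    c=viewer.camera_info(n);R=cv2.Rodrigues(np.array(c["rvec"]))[0];print(n,np.round(c["K"],1).tolist(),(-R.T@np.array(c["tvec"])).round(3),R[2].round(2))
print(sensors.sense())
E
```

```text
pics
scene [[478.0, 0.0, 328.5], [0.0, 478.0, 199.9], [0.0, 0.0, 1.0]] [ 0.981 -0.561  0.952] [-0.45  0.43 -0.78]
side [[511.2, 0.0, 314.0], [0.0, 511.2, 210.9], [0.0, 0.0, 1.0]] [-0.119  0.706  1.075] [ 0.42 -0.57 -0.7 ]
wrist [[325.6, 0.0, 311.8], [0.0, 325.6, 194.8], [0.0, 0.0, 1.0]] [ 0.234 -0.477  0.372] [-0.3  -0.09 -0.95]
{'time': 0.1, 'q': array([-1.27103148e+00,  1.26336074e-01, -4.04984442e-02,  1.40538688e+00,
        5.37053643e-06,  1.57079978e+00]), 'qd': array([-0.00125516, -0.00153281,  0.00128556,  0.00033092, -0.00215535,
       -0.00070283]), 'joint_torque': array([-4.01911357e-04, -4.36906779e+01,  3.53604984e+01,  1.37643868e-02,
       -5.28852354e-05, -3.91057597e-06]), 'tcp_pos': array([ 0.15493054, -0.50126062,  0.24160164]), 'ee_rot': array([-3.10497783e+00, -4.68892616e-01,  3.25773534e-04]), 'force': array([-0.45369439,  0.92937966,  0.70771439]), 'torque': array([ 0.00266676,  0.05870039, -0.0607768 ]), 'finger_force': 0.0, 'width': 0.9988767943170882}
```

View pics/scene0.png

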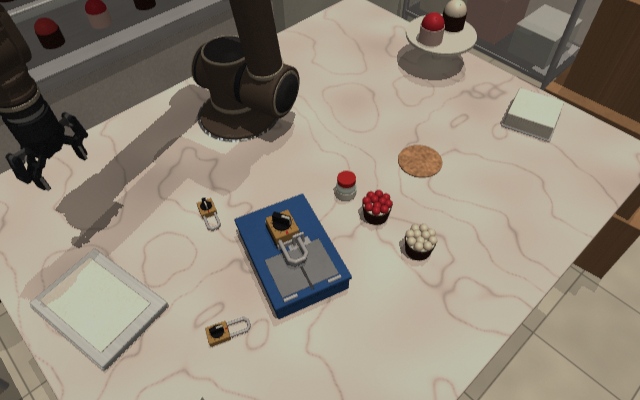

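View pics/side0.png

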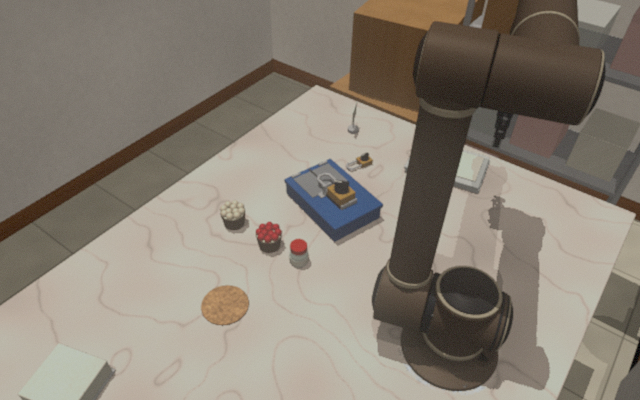

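Scene: three padlock candidates, at (282,225) on the blue box, (207,208) and (218,332) on the counter. The one on the box is the largest and sits on the hasp, so it fits. Cork mat is at (420,161), jar (346,185), berry cake (377,207), cream cake (421,240). I'll confirm with an enlarged crop while measuring.

```bash
cat >h.py <<'E'
from plant import sensors, viewer
import cv2,numpy as np
from scipy.spatial.transform import Rotation as Ro
def cam(n):
    c=viewer.camera_info(n);return np.array(c["K"]),cv2.Rodrigues(np.array(c["rvec"]))[0],np.array(c["tvec"])
def ray(n,uv,z,c=None):
    K,R,t=c or cam(n);uv=np.atleast_2d(uv).astype(float)
    d=(R.T@np.linalg.inv(K)@np.c_[uv,np.ones(len(uv))].T).T;o=-R.T@t
    return o+d*((z-o[2])/d[:,2])[:,None]
def proj(n,P,c=None):
    K,R,t=c or cam(n);p=(K@(R@np.atleast_2d(P).T+t[:,None])).T;return p[:,:2]/p[:,2:]
def big(m):
    n,l,s,c=cv2.connectedComponentsWithStats(m.astype(np.uint8));i=1+np.argmax(s[1:,4]);return l==i
E
python3 - <<'E'
from h import *
a=cv2.imread("pics/scene0.png");b=cv2.imread("pics/side0.png")
for n,im in(("scene",a),("side",b)):
    H=cv2.cvtColor(im,cv2.COLOR_BGR2HSV);h,s,v=[H[...,i].astype(int) for i in range(3)]
    blue=big((h>100)&(h<125)&(s>120))
    print(n,"V hist",np.percentile(v[blue],[5,25,50,75,95]))
    hull=cv2.convexHull(np.argwhere(blue)[:,::-1].astype(np.int32))
    ap=cv2.approxPolyDP(hull,3,True)[:,0];print(ap.tolist());print(ray(n,ap,0.06)[:,:2].round(3).tolist())
    cork=big((h>5)&(h<20)&(s>90)&(v>120)&(np.indices(h.shape)[1]>(380 if n=="scene" else 0))&((np.indices(h.shape)[0]>130) if n=="scene" else (np.indices(h.shape)[0]>270)&(np.indices(h.shape)[1]<300)))
    p=ray(n,np.argwhere(cork)[:,::-1],0.005);print("cork",p.mean(0).round(3),cork.sum(),np.ptp(p,axis=0))
print("berry",ray("scene",[377,205],.055),ray("side",[268,234],.055))
print("cream",ray("scene",[421,235],.055),ray("side",[232,212],.055))
print("jar",ray("scene",[346,178],.065),ray("side",[299,246],.065))
c=cv2.resize(a[185:320,180:360],None,fx=4.4,fy=4.4,interpolation=cv2.INTER_CUBIC);cv2.imwrite("pics/crop0.png",c)
E
```

```text
scene V hist [ 50. 101. 105. 106. 108.]
[[347, 287], [278, 317], [235, 219], [303, 195], [350, 275]]
[[0.657, -0.203], [0.609, -0.35], [0.353, -0.266], [0.408, -0.104], [0.641, -0.178]]
cork [0.502 0.234 0.005] 1082 [1.18787746e-01 1.16507367e-01 2.22044605e-16]
side V hist [127.  127.  129.  130.  130.8]
[[333, 205], [332, 209]]
[[0.459, -0.173], [0.452, -0.158]]
cork [0.499 0.238 0.005] 1419 [0.11448571 0.11601123 0.        ]
berry [[0.55015918 0.00501443 0.055     ]] [[0.53648175 0.02224385 0.055     ]]
cream [[0.67796656 0.01345395 0.055     ]] [[0.67208295 0.01956759 0.055     ]]
jar [[0.4445437  0.00575623 0.065     ]] [[0.43761007 0.01222058 0.065     ]]
```

View pics/crop0.png

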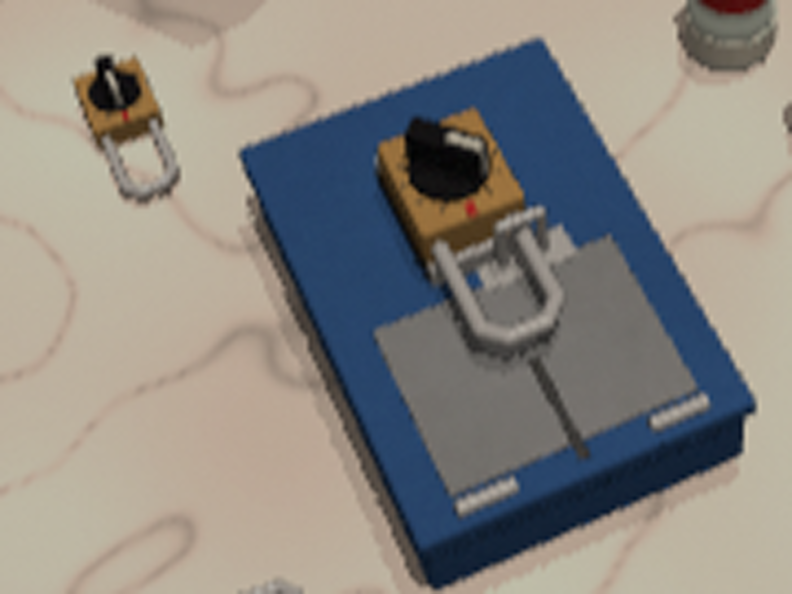

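The crop confirms the largest padlock, on the box at scene (282,225). Its red mark is on the shackle side and its white pointer is about 1 to 1.5 rad counter-clockwise of the mark. Lid corners in the crop are (241,152), (540,40), (752,408) and (420,552).

```bash
python3 - <<'E'
from h import *
c=np.array([[241,152],[540,40],[752,408],[420,552]])/4.4+[180,185]
P=ray("scene",c,.06)[:,:2];print(P.round(3).tolist())
C=P.mean(0);ax=(P[2]+P[3]-P[0]-P[1]);ay=(P[1]+P[2]-P[0]-P[3]);y1=np.arctan2(ax[1],ax[0]);y2=np.arctan2(-ay[0],ay[1]);print("centre",C,"yaw",y1,y2,np.hypot(*ax)/2,np.hypot(*ay)/2)
yaw=y1*.59+y2*.41;u=np.array([np.cos(yaw),np.sin(yaw)]);print("seat",C-.04*u)
# dial: white end & black end at top of bar z=.068+.056
w=np.array([[468,145],[418,128]])/4.4+[180,185];q=ray("scene",w,.124);print("bar pts",q.round(3));
d=q[0]-q[1];print("dial angle~",np.arctan2(d[1],d[0])-yaw)
r=ray("scene",np.array([[471,209]])/4.4+[180,185],.102);print("red",r,"expect",C-.04*u+.018*u)
s=sensors.sense();print(Ro.from_rotvec(s["ee_rot"]).as_matrix().round(3),s["tcp_pos"])
H=cv2.cvtColor(cv2.imread("pics/side0.png"),cv2.COLOR_BGR2HSV)
E
```

```text
[[0.354, -0.267], [0.406, -0.103], [0.647, -0.182], [0.595, -0.345]]
centre [ 0.50036631 -0.22423758] yaw -0.3133798250797669 -0.3088500599445418 0.25341711133467637 0.17195723884061928
seat [ 0.46229159 -0.21197725]
bar pts [[ 0.472 -0.206  0.124]
 [ 0.447 -0.217  0.124]]
dial angle~ 0.727132027744086
red [[ 0.48961133 -0.22048286  0.102     ]] expect [ 0.47942522 -0.2174944 ]
[[ 0.955  0.295 -0.   ]
 [ 0.295 -0.955  0.001]
 [ 0.    -0.001 -1.   ]] [ 0.15493054 -0.50126062  0.24160164]
```

```bash
python3 -m pendant '[{"translation":[0.05,-0.025,-0.02],"rot":[0,0,0],"jaw":1},{"translation":[0.1,-0.05,-0.04],"rot":[0,0,0],"jaw":1},{"translation":[0.15,-0.075,-0.058],"rot":[0,0,0],"jaw":1},{"translation":[0.2,-0.1,-0.058],"rot":[0,0,0],"jaw":1},{"translation":[0.25,-0.125,-0.058],"rot":[0,0,0],"jaw":1},{"translation":[0.3,-0.15,-0.058],"rot":[0,0,0],"jaw":1},{"translation":[0.34,-0.17,-0.058],"rot":[0,0,0],"jaw":1},{"translation":[0.365,-0.18,-0.058],"rot":[0,0,0],"jaw":1},{"translation":[0.378,-0.185,-0.058],"rot":[0,0,0],"jaw":1},{"translation":[0.378,-0.185,-0.058],"rot":[0,0,0],"jaw":1}]'; python3 - <<'E'
from h import *
s=sensors.sense();print(s["q"].round(3),s["tcp_pos"],s["time"],s["ee_rot"])
c=cam("wrist");a=viewer.get_image("wrist");cv2.imwrite("pics/w1.png",a)
np.savez("w1.npz",K=c[0],R=c[1],t=c[2])
print("seat px",proj("wrist",[[.4623,-.212,.124]],c))
E
```

```text
time: 1.35
tcp_pos: [0.4617, -0.213, 0.2999]
ee_rot: [-3.106, -0.471, 0.001]
force: [-0.7, -0.4, 0.5]
width: 0.998
finger_force: 0.0
[-0.432  0.103  0.06   1.529 -0.     2.409] [ 0.46168295 -0.2130363   0.29985579] 1.35 [-3.10585870e+00 -4.70627312e-01  1.48263717e-03]
seat px [[310.85562204 174.46662504]]
```

View pics/w1.png

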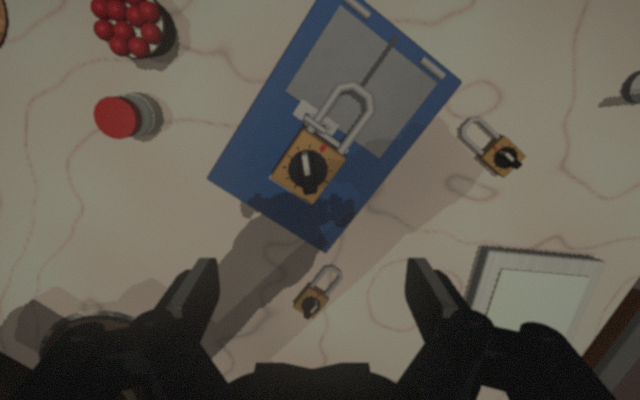

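The wrist view shows the lock at (308,172), red mark at (322,148), white pointer from about (305,155) to (308,175), shackle crown at (350,90), and the jar at left (120,117).

```bash
python3 - <<'E'
from h import *
z=np.load("w1.npz");c=(z["K"],z["R"],z["t"]);a=cv2.imread("pics/w1.png")
H=cv2.cvtColor(a,cv2.COLOR_BGR2HSV);h,s,v=[H[...,i].astype(int) for i in range(3)]
yy,xx=np.indices(h.shape);roi=(xx>260)&(xx<360)&(yy>115)&(yy<215)
brass=big(roi&(h>8)&(h<28)&(s>100)&(v>70));uv=np.argwhere(brass)[:,::-1]
p=ray("wrist",uv,.096,c)[:,:2];r=cv2.minAreaRect((p*1000).astype(np.float32));print("brass rect mm",r)
roi2=(xx-308)**2+(yy-172)**2<26**2
wht=big(roi2&(s<70)&(v>130));q=ray("wrist",np.argwhere(wht)[:,::-1],.124,c)[:,:2];print("white",wht.sum(),q.mean(0),"px",np.argwhere(wht).mean(0)[::-1])
m,V=np.linalg.eigh(np.cov(q.T));d=V[:,1];print("dir",np.degrees(np.arctan2(d[1],d[0])), m)
rd=big(roi&((h<6)|(h>174))&(s>140)&(v>80));print("red",rd.sum(),ray("wrist",np.argwhere(rd)[:,::-1],.102,c).mean(0))
bk=big(roi2&(v<45));qb=ray("wrist",np.argwhere(bk|wht)[:,::-1],.105,c)[:,:2];print("dark",bk.sum(),qb.mean(0))
blue=big((h>95)&(h<125)&(s>110));hull=cv2.convexHull(np.argwhere(blue)[:,::-1].astype(np.int32));pl=ray("wrist",hull[:,0],.06,c)[:,:2];print("lid",cv2.minAreaRect((pl*1000).astype(np.float32)))
cv2.imwrite("pics/w1c.png",cv2.resize(a[70:220,230:400],None,fx=3.5,fy=3.5,interpolation=cv2.INTER_CUBIC))
E
```

```text
brass rect mm ((461.552978515625, -208.48912048339844), (54.87947463989258, 63.278900146484375), 72.39191436767578)
white 13 [ 0.47180931 -0.20347475] px [305.30769231 162.76923077]
dir -158.2868608525095 [1.67882694e-07 6.63210632e-06]
red 26 [ 0.48746449 -0.21668875  0.102     ]
dark 921 [ 0.45911146 -0.210069  ]
lid ((458.8601989746094, -164.9718780517578), (112.24486541748047, 50.11177062988281), 1.8156672716140747)
```

View pics/w1c.png

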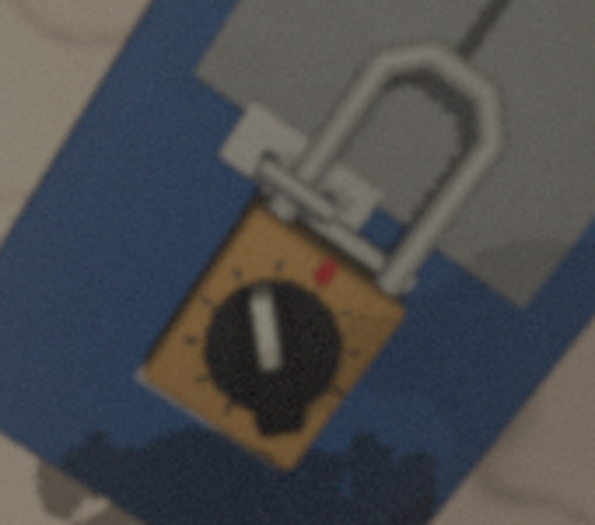

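The lock is centred at about (0.4615, -0.210) with yaw -17.7°, and the bar's white end points at +21.7° world, so the dial is at about 0.69. The last joint would end near its range limit, so I'll do a half turn first.

```bash
t(){ :; }
python3 -m pendant '[{"translation":[0,0,0],"rot":[0,0,-0.33],"jaw":1},{"translation":[0,0,0],"rot":[0,0,-0.67],"jaw":1},{"translation":[0,0,0],"rot":[0,0,-1],"jaw":1}]' >/dev/null
python3 -m pendant '[{"translation":[0,0,0],"rot":[0,0,-0.33],"jaw":1},{"translation":[0,0,0],"rot":[0,0,-0.67],"jaw":1},{"translation":[0,0,0],"rot":[0,0,-1],"jaw":1}]' >/dev/null
python3 -m pendant '[{"translation":[0,0,0],"rot":[0,0,-0.33],"jaw":1},{"translation":[0,0,0],"rot":[0,0,-0.67],"jaw":1},{"translation":[0,0,0],"rot":[0,0,-1],"jaw":1}]' >/dev/null
python3 -m pendant '[{"translation":[0,0,0],"rot":[0,0,-0.33],"jaw":1},{"translation":[0,0,0],"rot":[0,0,-0.67],"jaw":1},{"translation":[0,0,0],"rot":[0,0,-1],"jaw":1}]' >/dev/null
python3 -m pendant '[{"translation":[0,0,0],"rot":[0,0,-0.33],"jaw":1},{"translation":[0,0,0],"rot":[0,0,-0.67],"jaw":1},{"translation":[0,0,0],"rot":[0,0,-1],"jaw":1}]' >/dev/null
python3 -m pendant '[{"translation":[0,0,0],"rot":[0,0,-0.33],"jaw":1},{"translation":[0,0,0],"rot":[0,0,-0.67],"jaw":1},{"translation":[0,0,0],"rot":[0,0,-1],"jaw":1},{"translation":[0,0,0],"rot":[0,0,-1],"jaw":1}]'
cat >>h.py <<'E'
def state():
    s=sensors.sense();M=Ro.from_rotvec(s["ee_rot"]).as_matrix()
    print("t",round(s["time"],2),"tcp",s["tcp_pos"].round(4),"yaw",round(np.degrees(np.arctan2(M[1,0],M[0,0])),2),"q6",s["q"][5].round(3),"F",s["force"].round(1),"T",s["torque"].round(2),"w mm",round(85*s["width"],1),"ff",s["finger_force"]);return s,M
def go(P,yaw):
    s,M=state();print("tool shift",(M.T@(np.array(P)-s["tcp_pos"])).round(4));y=np.degrees(np.arctan2(M[1,0],M[0,0]));print("rot z units",(-((yaw-y+180)%360-180)/30).round(3))
E
python3 - <<'E'
from h import *
go([.4615,-.210,.116],201.7)
c=cam("wrist");a=viewer.get_image("wrist");cv2.imwrite("pics/w2.png",a)
H=cv2.cvtColor(a,cv2.COLOR_BGR2HSV);h,s,v=[H[...,i].astype(int) for i in range(3)]
u=proj("wrist",[[.4615,-.21,.1]],c)[0];print(u)
yy,xx=np.indices(h.shape);roi=(abs(xx-u[0])<50)&(abs(yy-u[1])<50)
brass=big(roi&(h>8)&(h<28)&(s>100)&(v>60));p=ray("wrist",np.argwhere(brass)[:,::-1],.096,c)[:,:2];print("brass",cv2.minAreaRect((p*1000).astype(np.float32)))
w=big((np.hypot(xx-u[0],yy-u[1])<24)&(s<70)&(v>110));q=ray("wrist",np.argwhere(w)[:,::-1],.124,c)[:,:2];m,V=np.linalg.eigh(np.cov(q.T));d=V[:,1];print("white",w.sum(),q.mean(0),np.degrees(np.arctan2(d[1],d[0])))
E
```

```text
time: 3.78
tcp_pos: [0.4607, -0.2141, 0.3005]
ee_rot: [-0.463, 3.107, -0.0]
force: [-0.3, -0.4, 0.7]
width: 1.001
finger_force: 0.0
t 3.77 tcp [ 0.4607 -0.2141  0.3005] yaw -163.03 q6 -0.731 F [-0.3 -0.4  0.7] T [-0.01  0.05  0.01] w mm 85.1 ff 0.0
tool shift [-0.002   0.0037  0.1845]
rot z units -0.158
[315.5194085  169.05252601]
brass ((458.65716552734375, -209.66632080078125), (54.79026794433594, 63.345115661621094), 72.19901275634766)
white 75 [ 0.46959094 -0.20453094] -154.1213036663225
```

```bash

python3 -m pendant '[{"translation":[-0.001,0.004,0.05],"rot":[0,0,-0.23],"jaw":0.6},{"translation":[-0.001,0.004,0.1],"rot":[0,0,-0.23],"jaw":0.2},{"translation":[-0.001,0.004,0.14],"rot":[0,0,-0.23],"jaw":0},{"translation":[-0.001,0.004,0.17],"rot":[0,0,-0.23],"jaw":-0.2},{"translation":[-0.001,0.004,0.184],"rot":[0,0,-0.23],"jaw":-0.3},{"translation":[-0.001,0.004,0.184],"rot":[0,0,-0.23],"jaw":-0.4},{"translation":[-0.001,0.004,0.184],"rot":[0,0,-0.23],"jaw":-0.6},{"translation":[-0.001,0.004,0.184],"rot":[0,0,-0.23],"jaw":-1},{"translation":[-0.001,0.004,0.184],"rot":[0,0,-0.23],"jaw":-1},{"translation":[-0.001,0.004,0.184],"rot":[0,0,-0.23],"jaw":-1}]' 40; python3 -c "
from h import *
go([.4605,-.21,.116],162.3)
cv2.imwrite('pics/w3.png',viewer.get_image('wrist'))"
```

```text
time: 5.08
tcp_pos: [0.4619, -0.2093, 0.1177]
ee_rot: [-0.655, 3.071, -0.002]
force: [-2.3, 1.1, 6.3]
width: 0.152
finger_force: 42.9
t 5.08 tcp [ 0.4619 -0.2093  0.1177] yaw -155.93 q6 -0.846 F [-2.3  1.1  6.3] T [ 0.4   0.41 -0.03] w mm 12.9 ff 42.873786091804504
tool shift [ 0.0016 -0.0001  0.0017]
rot z units 1.392
```

View pics/w3.png

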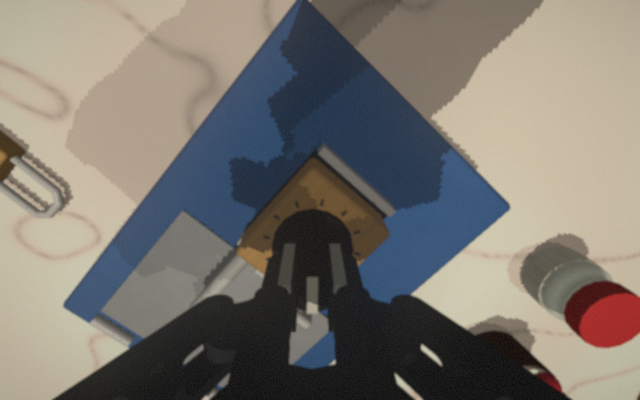

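Both fingers hold the grip bar. I'll turn it clockwise in steps.

```bash
S='import h;h.state()'
python3 -m pendant '[{"translation":[0,0,-0.002],"rot":[0,0,0.15],"jaw":-1},{"translation":[0,0,-0.002],"rot":[0,0,0.3],"jaw":-1}]' >/dev/null; python3 -c "$S"
python3 -m pendant '[{"translation":[0,0,0],"rot":[0,0,0.15],"jaw":-1},{"translation":[0,0,0],"rot":[0,0,0.3],"jaw":-1}]' >/dev/null; python3 -c "$S"
python3 -m pendant '[{"translation":[0,0,0],"rot":[0,0,0.15],"jaw":-1},{"translation":[0,0,0],"rot":[0,0,0.3],"jaw":-1}]' >/dev/null; python3 -c "$S"
python3 -m pendant '[{"translation":[0,0,0],"rot":[0,0,0.15],"jaw":-1},{"translation":[0,0,0],"rot":[0,0,0.3],"jaw":-1}]' >/dev/null; python3 -c "$S"
python3 -m pendant '[{"translation":[0,0,0],"rot":[0,0,0.1],"jaw":-1},{"translation":[0,0,0],"rot":[0,0,0.19],"jaw":-1},{"translation":[0,0,0],"rot":[0,0,0.19],"jaw":-1}]' >/dev/null; python3 -c "
from h import *
state();cv2.imwrite('pics/w4.png',viewer.get_image('wrist'))"
```

```text
t 5.38 tcp [ 0.4612 -0.2091  0.1181] yaw -165.07 q6 -0.686 F [-0.1  1.  -4.3] T [0.07 0.04 0.02] w mm 13.2 ff 41.458672285079956
t 5.62 tcp [ 0.4614 -0.2093  0.118 ] yaw -174.07 q6 -0.529 F [ 0.2 -1.  -4.9] T [-0.12 -0.21  0.14] w mm 12.8 ff 41.3762891292572
t 5.88 tcp [ 0.4615 -0.2093  0.118 ] yaw 176.93 q6 -0.372 F [ 1.4 -0.5 -4.3] T [-0.2  -0.24  0.05] w mm 12.7 ff 41.37047231197357
t 6.12 tcp [ 0.4613 -0.2092  0.1179] yaw 167.92 q6 -0.215 F [ 0.2 -0.7 -3.2] T [-0.05  0.02  0.02] w mm 13.1 ff 41.4854371547699
t 6.5 tcp [ 0.4611 -0.2091  0.1179] yaw 162.4 q6 -0.118 F [ 0.6  0.3 -4.5] T [-0.    0.04 -0.01] w mm 12.8 ff 41.497063636779785
```

```bash

python3 -m pendant '[{"translation":[0,0,0],"rot":[0,0,0],"jaw":-0.5},{"translation":[0,0,0],"rot":[0,0,0],"jaw":0},{"translation":[0,0,0],"rot":[0,0,0],"jaw":0},{"translation":[0,0,-0.03],"rot":[0,0,0],"jaw":0.3},{"translation":[0,0,-0.08],"rot":[0,0,0],"jaw":1},{"translation":[0,0,-0.12],"rot":[0,0,0],"jaw":1},{"translation":[0,0,-0.12],"rot":[0,0,0],"jaw":1}]' >/dev/null
python3 - <<'E'
from h import *
state()
c=cam("wrist");a=viewer.get_image("wrist");b=viewer.get_image("scene")
H=cv2.cvtColor(a,cv2.COLOR_BGR2HSV);h,s,v=[H[...,i].astype(int) for i in range(3)]
u=proj("wrist",[[.4605,-.21,.124]],c)[0];print(u)
yy,xx=np.indices(h.shape);roi=(abs(xx-u[0])<75)&(abs(yy-u[1])<75)
brass=big(roi&(h>8)&(h<28)&(s>100)&(v>60));p=ray("wrist",np.argwhere(brass)[:,::-1],.096,c)[:,:2];print("brass",cv2.minAreaRect((p*1000).astype(np.float32)))
w=big((np.hypot(xx-u[0],yy-u[1])<40)&(s<70)&(v>110));q=ray("wrist",np.argwhere(w)[:,::-1],.124,c)[:,:2];m,V=np.linalg.eigh(np.cov(q.T));d=V[:,1];print("white",w.sum(),q.mean(0),np.degrees(np.arctan2(d[1],d[0])))
x,y=np.clip(u.astype(int),[130,110],[510,290])
A=cv2.resize(a[y-110:y+110,x-130:x+130],(520,440));B=cv2.resize(b[190:300,240:310],(280,440));cv2.imwrite("pics/w5.png",np.hstack([A,B]))
E
```

```text
t 7.42 tcp [ 0.4629 -0.2098  0.242 ] yaw 162.38 q6 -0.118 F [0.5 0.2 0.3] T [-0.03 -0.01 -0.02] w mm 85.2 ff 0.0
[310.11556921 188.22576043]
brass ((458.50433349609375, -207.67181396484375), (53.743873596191406, 62.882164001464844), 72.67159271240234)
white 233 [ 0.47552355 -0.21317924] 160.76657923337615
```

View pics/w5.png

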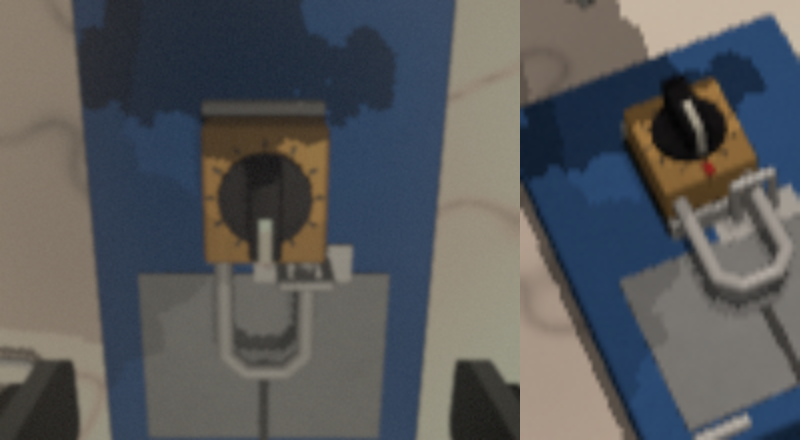

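The pointer is in the notch at the red mark (wrist and scene views agree). Next is the shackle grip at about (0.529, -0.231).

```bash

python3 -m pendant '[{"translation":[-0.04,0,0],"rot":[0,0,0],"jaw":1},{"translation":[-0.069,0,0.03],"rot":[0,0,0],"jaw":1},{"translation":[-0.069,0,0.08],"rot":[0,0,0],"jaw":1},{"translation":[-0.069,0,0.12],"rot":[0,0,0],"jaw":0.8},{"translation":[-0.069,0,0.15],"rot":[0,0,0],"jaw":0.8},{"translation":[-0.069,0,0.165],"rot":[0,0,0],"jaw":0.8},{"translation":[-0.069,0,0.165],"rot":[0,0,0],"jaw":0.4},{"translation":[-0.069,0,0.165],"rot":[0,0,0],"jaw":0},{"translation":[-0.069,0,0.165],"rot":[0,0,0],"jaw":-0.5},{"translation":[-0.069,0,0.165],"rot":[0,0,0],"jaw":-0.5},{"translation":[-0.069,0,0.165],"rot":[0,0,0],"jaw":-0.5}]' 40 ; python3 -c "
from h import *
state();a=viewer.get_image('wrist');b=viewer.get_image('scene')
cv2.imwrite('pics/w6.png',np.hstack([cv2.resize(a[100:400,120:520],(500,375)),cv2.resize(b[150:310,220:360],(300,375))]))"
```

```text
time: 8.9
tcp_pos: [0.5275, -0.2302, 0.0741]
ee_rot: [0.481, 3.103, -0.001]
force: [0.5, 1.4, 1.7]
width: 0.551
finger_force: 41.4
t 8.9 tcp [ 0.5275 -0.2302  0.0741] yaw 162.37 q6 -0.104 F [0.5 1.4 1.7] T [0.13 0.06 0.01] w mm 46.8 ff 41.35181800927967
```

View pics/w6.png

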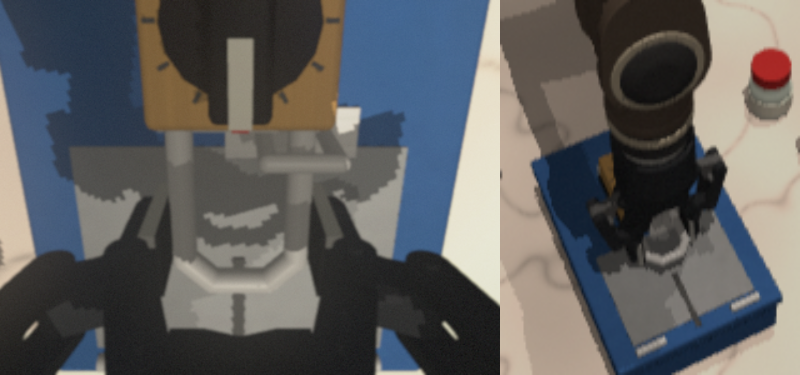

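The pads hold both legs and the pointer is still at the mark. Pulling now.

```bash
S='import h;h.state()'
python3 -m pendant '[{"translation":[-0.004,0,0],"rot":[0,0,0],"jaw":-0.5},{"translation":[-0.008,0,0],"rot":[0,0,0],"jaw":-0.5}]' >/dev/null; python3 -c "$S"
python3 -m pendant '[{"translation":[-0.005,0,0],"rot":[0,0,0],"jaw":-0.5},{"translation":[-0.01,0,0],"rot":[0,0,0],"jaw":-0.5}]' >/dev/null; python3 -c "$S"
python3 -m pendant '[{"translation":[-0.003,0,0],"rot":[0,0,0],"jaw":-0.5},{"translation":[-0.006,0,0],"rot":[0,0,0],"jaw":-0.5}]' >/dev/null; python3 -c "$S"
python3 -m pendant '[{"translation":[-0.003,0,0],"rot":[0,0,0],"jaw":-0.5},{"translation":[-0.005,0,0],"rot":[0,0,0],"jaw":-0.5},{"translation":[-0.005,0,0],"rot":[0,0,0],"jaw":-0.5}]' >/dev/null; python3 -c "$S"
```

```text
t 9.25 tcp [ 0.5348 -0.2324  0.0734] yaw 162.38 q6 -0.102 F [-1.5  0.4  3.9] T [ 0.16  0.46 -0.03] w mm 47.3 ff 41.467451085336506
t 9.5 tcp [ 0.5445 -0.2355  0.0732] yaw 162.38 q6 -0.101 F [-1.4 -0.2  2.8] T [ 0.13  0.51 -0.03] w mm 47.2 ff 41.46653977688402
t 9.75 tcp [ 0.5501 -0.2373  0.0731] yaw 162.38 q6 -0.1 F [-2.7  1.   2. ] T [0.1  0.52 0.06] w mm 47.2 ff 41.46468572784215
t 10.12 tcp [ 0.5545 -0.2386  0.073 ] yaw 162.38 q6 -0.099 F [-2.7  0.7  2.4] T [ 0.26  0.73 -0.01] w mm 46.8 ff 41.46897038910538
```

```bash
S='import h;h.state()'
python3 -m pendant '[{"translation":[-0.001,0,0],"rot":[0,0,0],"jaw":-0.5},{"translation":[-0.001,0,0],"rot":[0,0,0],"jaw":-0.5}]' >/dev/null; python3 -c "$S"
python3 -m pendant '[{"translation":[-0.001,0,0],"rot":[0,0,0],"jaw":-0.5},{"translation":[-0.001,0,0],"rot":[0,0,0],"jaw":-0.5}]' >/dev/null; python3 -c "
from h import *
state();a=viewer.get_image('wrist');b=viewer.get_image('side')
cv2.imwrite('pics/w7.png',np.hstack([cv2.resize(a[50:400,120:520],(500,437)),cv2.resize(b[150:240,280:340],(300,437))]))"
```

```text
t 10.38 tcp [ 0.555  -0.2388  0.073 ] yaw 162.38 q6 -0.099 F [-4.7  1.4  2. ] T [ 0.29  1.09 -0.04] w mm 47.1 ff 41.47441987646744
t 10.62 tcp [ 0.555  -0.2388  0.0726] yaw 162.37 q6 -0.099 F [-6.7  2.4  2. ] T [ 0.51  1.47 -0.03] w mm 47.1 ff 41.48649913491681
```

View pics/w7.png

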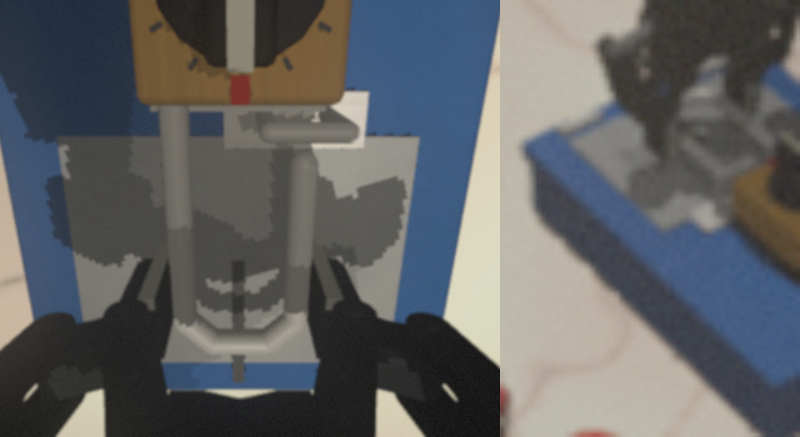

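The shackle is at its end stop: motion ceased and the force is rising. The short leg is clear of the staple and the pointer lines up with the red mark. Releasing and moving to the body.

```bash

python3 -m pendant '[{"translation":[0,0,0],"rot":[0,0,0],"jaw":0},{"translation":[0,0,0],"rot":[0,0,0],"jaw":0.5},{"translation":[0,0,0],"rot":[0,0,0],"jaw":1},{"translation":[0,0,-0.03],"rot":[0,0,0],"jaw":1},{"translation":[0,0,-0.07],"rot":[0,0,0],"jaw":1},{"translation":[0.01,0,-0.11],"rot":[0,0,0],"jaw":1},{"translation":[0.05,0,-0.13],"rot":[0,0,0],"jaw":1},{"translation":[0.08,0,-0.13],"rot":[0,0,0],"jaw":1},{"translation":[0.095,0,-0.13],"rot":[0,0,0],"jaw":1},{"translation":[0.095,0,-0.13],"rot":[0,0,0],"jaw":1}]' >/dev/null
python3 - <<'E'
from h import *
c=cam("wrist");a=viewer.get_image("wrist");cv2.imwrite("pics/w8.png",a)
H=cv2.cvtColor(a,cv2.COLOR_BGR2HSV);h,s,v=[H[...,i].astype(int) for i in range(3)]
u=proj("wrist",[[.4625,-.21,.11]],c)[0];print(u)
yy,xx=np.indices(h.shape);roi=(abs(xx-u[0])<100)&(abs(yy-u[1])<100)
brass=big(roi&(h>8)&(h<28)&(s>100)&(v>60));p=ray("wrist",np.argwhere(brass)[:,::-1],.096,c)[:,:2];print("brass",cv2.minAreaRect((p*1000).astype(np.float32)))
go([.4635,-.2103,.078],162.3)
E
```

```text
[310.42015353 197.41155373]
brass ((459.92767333984375, -207.99456787109375), (53.859256744384766, 64.12735748291016), 72.61445617675781)
t 12.03 tcp [ 0.4666 -0.2108  0.2033] yaw 162.37 q6 -0.117 F [ 0.9  0.2 -0.8] T [-0.04 -0.06  0.02] w mm 84.9 ff 0.0
tool shift [ 0.0032 -0.0005  0.1253]
rot z units 0.002
```

```bash

python3 -m pendant '[{"translation":[0.003,0,0.04],"rot":[0,0,0],"jaw":1},{"translation":[0.003,0,0.08],"rot":[0,0,0],"jaw":1},{"translation":[0.003,0,0.11],"rot":[0,0,0],"jaw":1},{"translation":[0.003,0,0.123],"rot":[0,0,0],"jaw":0.8},{"translation":[0.003,0,0.123],"rot":[0,0,0],"jaw":0.5},{"translation":[0.003,0,0.123],"rot":[0,0,0],"jaw":0.2},{"translation":[0.003,0,0.123],"rot":[0,0,0],"jaw":-0.5},{"translation":[0.003,0,0.123],"rot":[0,0,0],"jaw":-0.5},{"translation":[0.003,0,0.123],"rot":[0,0,0],"jaw":-0.5},{"translation":[0.003,0,0.123],"rot":[0,0,0],"jaw":-0.5}]' 70; python3 -c 'import h;h.state()'
python3 -m pendant '[{"translation":[0,0,-0.004],"rot":[0,0,0],"jaw":-0.5},{"translation":[0,0,-0.008],"rot":[0,0,0],"jaw":-0.5},{"translation":[0,0,-0.012],"rot":[0,0,0],"jaw":-0.5}]' >/dev/null;python3 -c 'import h;h.state()'
```

```text
time: 13.28
tcp_pos: [0.4639, -0.21, 0.0813]
ee_rot: [0.481, 3.103, -0.001]
force: [0.3, 0.8, 5.5]
width: 0.642
finger_force: 76.8
t 13.28 tcp [ 0.4639 -0.21    0.0813] yaw 162.38 q6 -0.117 F [0.3 0.8 5.5] T [0.19 0.09 0.04] w mm 54.6 ff 76.82243943214417
t 13.65 tcp [ 0.4628 -0.2095  0.092 ] yaw 162.38 q6 -0.117 F [ 0.4  1.1 -4.4] T [-0.01  0.04 -0.03] w mm 54.6 ff 75.71945428848267
```

The lock came free: about 4.4 N of weight, with no snag on the staple. Raising to height, then over to the mat.

```bash

python3 -m pendant '[{"translation":[0,0,-0.02],"rot":[0,0,0],"jaw":-0.5},{"translation":[0,0,-0.045],"rot":[0,0,0],"jaw":-0.5},{"translation":[0,0,-0.075],"rot":[0,0,0],"jaw":-0.5},{"translation":[0,0,-0.1],"rot":[0,0,0],"jaw":-0.5},{"translation":[0,0,-0.115],"rot":[0,0,0],"jaw":-0.5},{"translation":[0,0,-0.121],"rot":[0,0,0],"jaw":-0.5},{"translation":[0,0,-0.121],"rot":[0,0,0],"jaw":-0.5}]' >/dev/null;python3 -c 'import h;h.state()'
python3 -m pendant '[{"translation":[0.003,0.015,0],"rot":[0,0,0],"jaw":-0.5},{"translation":[0.011,0.05,0],"rot":[0,0,0],"jaw":-0.5},{"translation":[0.021,0.095,0],"rot":[0,0,0],"jaw":-0.5},{"translation":[0.032,0.14,0],"rot":[0,0,0],"jaw":-0.5},{"translation":[0.043,0.19,0],"rot":[0,0,0],"jaw":-0.5},{"translation":[0.054,0.24,0],"rot":[0,0,0],"jaw":-0.5},{"translation":[0.065,0.29,0],"rot":[0,0,0],"jaw":-0.5},{"translation":[0.077,0.34,0],"rot":[0,0,0],"jaw":-0.5},{"translation":[0.087,0.385,0],"rot":[0,0,0],"jaw":-0.5},{"translation":[0.094,0.415,0],"rot":[0,0,0],"jaw":-0.5},{"translation":[0.098,0.43,0],"rot":[0,0,0],"jaw":-0.5},{"translation":[0.099,0.436,0],"rot":[0,0,0],"jaw":-0.5}]' >/dev/null
python3 -m pendant '[{"translation":[0,0,0],"rot":[0,0,0],"jaw":-0.5},{"translation":[0,0,0],"rot":[0,0,0],"jaw":-0.5},{"translation":[0,0,0],"rot":[0,0,0],"jaw":-0.5}]' >/dev/null
python3 -c "
from h import *
go([.5005,.236,.2133],162.3)
a=viewer.get_image('wrist');b=viewer.get_image('scene')
cv2.imwrite('pics/w9.png',np.hstack([cv2.resize(a[:,100:540],(400,364)),cv2.resize(b[50:350,200:530],(400,364))]))"
```

```text
t 14.53 tcp [ 0.4632 -0.2096  0.2129] yaw 162.38 q6 -0.117 F [-0.3 -0.4 -4.5] T [0.06 0.09 0.03] w mm 54.3 ff 75.75816750526428
t 16.4 tcp [0.501  0.235  0.2135] yaw 162.31 q6 0.748 F [-0.4 -0.1 -4.7] T [-0.    0.05  0.  ] w mm 54.7 ff 75.81523776054382
tool shift [0.0007 0.0008 0.0002]
rot z units 0.0
```

View pics/w9.png

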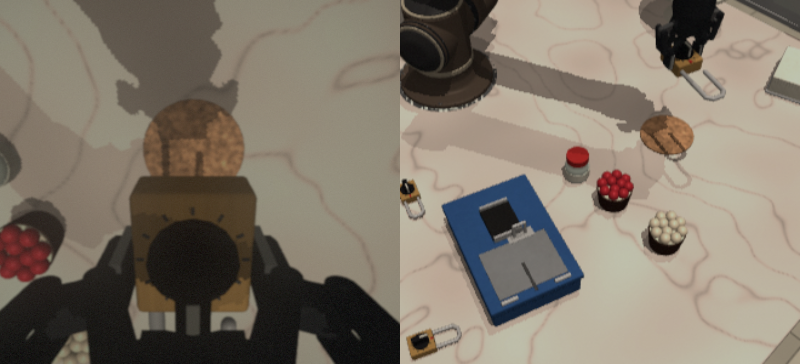

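The lock is held level over the mat with the dial up and the shackle out. The arm is still, and the cakes and jar stand where they were.

```bash
python3 -c "
from plant import ticket
print(ticket.sign_off())"
```

```text
the job is handed in; nothing more can be done
None
```

The padlock is open with its shackle fully out, held still and level, dial up, about 20 cm above the middle of the cork mat; cakes and jar look undisturbed, and the job was handed in at about 16.5 s.

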